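# Feed the wax block into the flap-covered hopper

## Robot

A 6-joint arm with a two-finger parallel gripper is mounted at the origin on the work surface; the furniture and walls round the work are solid. World frame = base frame: x ahead of the robot, y to its left, z up, the work surface at z = 0. Lengths are in mm, angles in rad, forces in N, time in s.
With the tool pointing down it reaches from about 400 to 925 mm from the base axis. Payload 12.5 kg.
Tool frame: the origin (TCP) lies at the very end of the fingers, on their centre line; the grasp point (between the pads) lies 19 mm behind it; z points along the fingers, y is the line along which they close (so a half turn about z gives the same grasp; the last joint's range is limited). The gripper opens to 95 mm and grips with 3 to 60 N. Pads are 20 mm wide; open, the fingers measure 119 mm over their backs; the gripper's body (75 mm by 180 mm) begins 59 mm behind the grasp point.
Start: joints at [1.212, 0.491, 1.559, -0, 1.092, -0.106], TCP at [156.304, 605.158, 214.661] pointing down, gripper open.
Joint ranges: [-3.1, 3.1], [-0.84, 2.19], [0.05, 2.79], [-1.13, 4.28], [0.06, 2.93], [-2.69, 2.69]. Speed limits (rad/s): [2.22, 2.22, 2.79, 3.14, 3.14, 3.14].

## Interface

Orientations are given as [roll, pitch, yaw] about the fixed x, y, z axes, in that order (R = Rz(yaw) Ry(pitch) Rx(roll)).
In Python, from cell import state, imaging, env, spot_in, mark_of gives the robot as it stands. The module is installed in compiled form; this text tells all that it offers.
- The arm moves only by the tool step_arm, never from a script. Its argument "increments" is a list of rows, each an object with "slide": the shift along the tool's x, y, z in m, a list of three; "roll": the turn about the tool's z in rad. A call has 1 to 5 rows; each row is the pose to reach, as a shift and turn from the pose commanded when the call began, along the tool's axes at that moment; what a row does not reach only later rows make up. A row lasts 1/8 s, in which the tool goes at most 62.5 mm and 10.7 degrees, less where a joint would pass 70% of its speed; a pose out of reach is approached as far as the arm can. A call with a gripper value outside its range is refused whole. "fingers" is the opening, from 0 (shut) to 1 (fully open), set as the call begins (left out, the last holds). The fingers move at their own pace and stop on an object; the grip force is fixed at half the most. Time passes only in rows, so rows that repeat a pose let the fingers close. It gives the time, the measured TCP pose, the force, the opening and the grip force at its end, in the units of the state.
- state(): the state, without advancing time (a new reading comes with each control period).
- imaging.read_camera(name): name is "side" or "top"; returns a dict with "color" (400x640x3 uint8, red, green, blue), "z_map" (400x640 float32, mm along the optical axis (not along the pixel's ray), 0 where there is no reading), "intrinsics" (3x3 intrinsics, pixels), "camera_from_world" (4x4, takes a point from world to camera coordinates). Camera axes: x right, y up, looking along -z (the intrinsics and any distortion apply to the point x, -y, -z); pixel columns grow to the right and rows downward; lengths in mm; the calibration is good to about 2 mm. A picture is of the moment at which its call begins.
- env.job_done(): hands the job in; it is judged then, once.
Trained networks look in the newest picture that a camera, given by its name, has taken for a name from the list of things; names that differ only in an ending like _2 or _b are one class to them, and where a whole thing is asked for, a point or a joint stands for the part that bears it (a point fixed in the world has none). Each returns a list of dicts, best first, with "confidence" (0 to 1); they miss things now and then, are a little off and sometimes report something else, mostly with a low value. They report only what shows in the picture. A call takes as long as a camera call. They do not tell look-alikes from the thing itself.
- spot_in(camera, target): "bbox" ([left, top, right, bottom] in pixels, round what is visible of it).
- mark_of(camera, target): "uv" ([column, row] in pixels: a listed point, or the origin of a listed thing).
The state is a dict: "t": time; "joints": joint angles; "qvel": joint speeds; "tau": joint torques, N m; "eef_pos": TCP position; "tcp_rot": TCP orientation; "ft_force": force on the tool from outside, world axes, zero at the start; "moment": the same for the moment, N m; "opening": opening from 0.0 (shut) to 1.0 (fully open); "grip_force": force on a finger pad.
Only numpy, scipy, OpenCV 4.12 (cv2) and the standard library are available. Lean on these libraries where they do the work, as an engineer would, in place of code of your own. Each camera call takes 0.05 s, during which the arm holds its last target. There are 200 camera calls.

## Task

Put the yellow wax block away in the green-topped hopper without gripping or lifting it: with one fingertip press the orange bar down to hold the spring-closed flap open, and meanwhile with the other fingertip push the block along its lane and under the flap until it drops into the hopper. Then let go of the bar so that the flap closes, and leave the other things on the desk where they are.

Things in the scene. Friction and masses are not known exactly. Their poses are not given: they have to be found in the camera images.
- hopper: Fixed wax hopper, foot plate 290 x 78 mm. Origin on the desk (z 0), below the front face of the flap's skirt, on the lane's centre line. +x: push direction, away from the robot give or take the yaw; +y left, z up. All positions below are in mm in this frame. A level aluminium lane, x -165 to -10, floor z 85, lies between 6 mm high rails, 48 mm apart, and ends in a sheer edge.
- bin (a point): Centre of the bin's floor, at x 33, y 0, z 6. The bin has clear side walls and lies inside x -10 to +77, y -29 to +29, right behind the lane's sheer edge at x -10: a block pushed over that edge tips and drops in. Its green roof begins at x 0 and slopes from z 115 (y +38) to z 103 (y -20).
- flap (a joint): Flap (front half of the green roof, orange bar and skirt), turning on a rod along x at y 38, z 115; rad, 0 = closed, stop at 0.75, grows as the bar is pressed down. A spring shuts it: about 1.5 N on the bar to start, 5 N when open. At 0.6 the skirt's lowest corner is 27 mm above the lane floor and the roof's right end 55 mm; at 0.45 the skirt is only 21 mm above it.
- bar_mid (a point): Middle of the top face of the orange ribbed press bar on the flap, left of the lane: 160 mm along x (x -153 to +7), 34 mm wide; a fingertip can slide along it. Closed: centre y +73, z 115, outer edge tilted up 0.34 rad. Flap at 0.6: centre y +67, z 95, outer edge down 0.26 rad. Nothing is under it. So fingertips at one height, 8 to 10 mm above the lane floor, serve both bar and block.
- mouth (a point): Point x 0, y 0, z 85: at lane floor height under the front face of the skirt. The skirt (3 mm thick, x 0 to 3) hangs from the flap's roof and, closed, ends 2 mm above floor height. A finger behind the block can advance until its front is just short of this point; by then the block has dropped.
- rod (a point): Point x -73, y 38, z 115 on the flap's hinge rod, 8 mm thick, which runs along x between lane and bar; its brackets at x -160 and +52 reach z 120. Before the skirt (x below 0) nothing else stands above the lane.
- wax_block: Yellow wax block with dark scored lines, 55 mm long, 35 mm wide, 18 mm high, loose on the lane, origin at the centre of its underside; its own y axis is its length and points along the lane.
- sanding_block: Bystander: brown cork-like sanding block, 41 x 76 x 25 mm, origin under its centre.
- red_spool: Bystander: spool of red thread, upright, 44 mm across, 52 mm high; its origin lies 17 mm beside its axis.
- wax_tin: Bystander: round tin with lid, 70 mm across, 36 mm high, origin under its centre.
- hole_punch: Bystander: steel hole punch lying flat, 100 mm long, 13 mm thick, origin under its centre.
Not all that is in view belongs to the job. Leave any blue, purple or turquoise look-alike of the wax_block alone.

How it is judged (in metres and radians):
On the way, in this order (a step that is already met when the one before it is completed fails the run):
1. the flap is pressed open while the block still waits before it (value of joint flap above 0.4 rad and x of wax_block in the frame of hopper below -0.024 m), for 0.05 s.
2. the block slides under the flap, pushed along the lane, while a finger holds the flap open (value of joint flap above 0.35 rad and contact force between the fingers and hopper above 0.5 N and x of wax_block in the frame of hopper above -0.02 m and z of wax_block in the frame of hopper above 0.06 m), for 0.02 s.
At the end, for the whole second after the job is handed in: The wax block lies at rest inside the hopper's bin (its origin within the bin's walls and more than 25 mm below the lane floor) and the flap is closed (below 0.08 rad) (x of wax_block in the frame of hopper between -0.01 and 0.077 m and y of wax_block in the frame of hopper between -0.03 and 0.03 m and z of wax_block in the frame of hopper below 0.06 m and linear speed of wax_block below 0.02 m/s and value of joint flap below 0.08 rad); the robot touches nothing.
It fails at once if the wax block is gripped or forced (the fingers press on it with over 15 N) (contact force between the fingers and wax_block above 15 N).
It fails at once if the wax block is lifted (more than 15 mm off the lane) (z of wax_block in the frame of hopper above 0.1 m).
It fails at once if the wax block falls off the lane beside the hopper (z of wax_block in the frame of hopper below 0.07 m and x of wax_block in the frame of hopper below -0.02 m).
It fails at once if a bystander (sanding block, red spool, tin or hole punch) is moved more than 25 mm (distance of any of sanding_block, red_spool, wax_tin, hole_punch from where it was at the start of the episode above 0.025 m).
It also fails if it takes over 42 s, if anything falls off the work surface, if the arm or the gripper's body presses on something with over 40 N, if the wrist force passes 120 N, or if a joint passes its speed limit or range.

## Working session

There is one attempt and no reset: what is moved stays moved. The work goes in short steps, Python scripts to look and compute and a tool call to move; the robot and the scene stay as the last step left them, time stands still between calls to the robot, and variables do not carry over. Pictures are saved under pics/ and viewed, at most 10 in all, crops included, and the job is handed in when it is done.

Besides the shell and the picture viewer there is one more tool, called after ">>>" as a command line: name --argument value ..., lists and objects as JSON in quotes. step_arm: Moves the arm, as the interface text tells. Its arguments: {"type":"object","properties":{"increments":{"type":"array"},"fingers":{"type":"number"}},"required":["increments"]}

```bash
mkdir -p pics
cat > h.py <<'E'
import numpy as np, cv2
from cell import state, imaging, env, spot_in, mark_of
def cam(n): return imaging.read_camera(n)
def px2w(c,u,v,z=None,d=None):
    K=c['intrinsics'];T=np.linalg.inv(c['camera_from_world'])
    r=np.linalg.inv(K)@[u,v,1]; r=np.array([r[0],-r[1],-1.])
    o=T[:3,3];w=T[:3,:3]@r
    if z is not None: d=(z-o[2])/w[2]
    elif d is None: d=float(c['z_map'][int(round(v)),int(round(u))])
    return o+d*w
def w2px(c,p):
    q=c['camera_from_world']@np.append(p,1); q=c['intrinsics']@[q[0],-q[1],-q[2]]; return q[:2]/q[2]
E
python3 - <<'E'
from h import *
print(state())
for n in('side','top'):
    c=cam(n); cv2.imwrite(f'pics/{n}0.png',c['color'][:,:,::-1])
    print(n, c['intrinsics'].tolist(), np.linalg.inv(c['camera_from_world'])[:3,3])
    for t in('hopper','bin','bar_mid','mouth','rod','wax_block'):
        m=[(np.round(x['uv']),round(x['confidence'],2)) for x in mark_of(n,t)[:3]]
        b=[(np.round(x['bbox']).tolist(),round(x['confidence'],2)) for x in spot_in(n,t)[:3]] if t in('wax_block','hopper') else ''
        print(t,m,b)
E
```

```text
{'t': 0.0, 'joints': array([ 1.21237435e+00,  4.91577133e-01,  1.55948487e+00,  1.08553867e-05,
        1.09170110e+00, -1.05607298e-01]), 'qvel': array([-0.00020478, -0.00059298, -0.00078293,  0.00032158, -0.00067807,
       -0.00122313]), 'tau': array([-2.88944873e-03, -6.12633991e+01, -2.58162779e+01,  6.91353693e-02,
        4.83275810e-02, -8.47180672e-05]), 'eef_pos': array([156.21900736, 604.89170662, 214.03863937]), 'tcp_rot': array([-3.14042974e+00, -1.32952003e-04,  2.88877289e+00]), 'ft_force': array([-0.38206612,  0.76057293,  0.05785763]), 'moment': array([-3.97469563e-02, -7.77175329e-05,  5.24374640e-02]), 'grip_force': 0.0, 'opening': 1.0009923058748318}
side [[462.96867454838787, 0.0, 328.0281760721884], [0.0, 462.96867454838787, 195.3074429640214], [0.0, 0.0, 1.0]] [420.99507635 870.56706227 924.80874723]
hopper [(array([284., 193.]), 0.71), (array([276., 311.]), 0.21)] [([244.0, 158.0, 346.0, 219.0], 0.78)]
bin [(array([274., 189.]), 0.9)] 
bar_mid [(array([297., 190.]), 0.57)] 
mouth [(array([286., 172.]), 0.61)] 
rod [(array([299., 181.]), 0.71)] 
wax_block [(array([327., 252.]), 0.72), (array([293., 243.]), 0.68), (array([329., 166.]), 0.43)] [([286.0, 228.0, 304.0, 253.0], 0.76), ([300.0, 164.0, 320.0, 182.0], 0.73), ([318.0, 245.0, 340.0, 262.0], 0.69)]
top [[511.989635567719, 0.0, 324.214621931191], [0.0, 511.989635567719, 198.98311208743146], [0.0, 0.0, 1.0]] [ 446.21111831  -20.65123275 1261.57161173]
hopper [(array([354., 158.]), 0.67)] [([301.0, 112.0, 382.0, 231.0], 0.56)]
bin [(array([358., 144.]), 0.97)] 
bar_mid [(array([316., 173.]), 0.7), (array([451., 222.]), 0.3)] 
mouth [(array([355., 153.]), 0.94), (array([454., 222.]), 0.36)] 
rod [(array([330., 176.]), 0.74)] 
wax_block [(array([273., 218.]), 0.84), (array([280., 179.]), 0.8), (array([409., 204.]), 0.55)] [([267.0, 171.0, 289.0, 184.0], 0.88), ([342.0, 171.0, 357.0, 195.0], 0.73), ([398.0, 195.0, 422.0, 214.0], 0.72)]
```

View pics/top0.png

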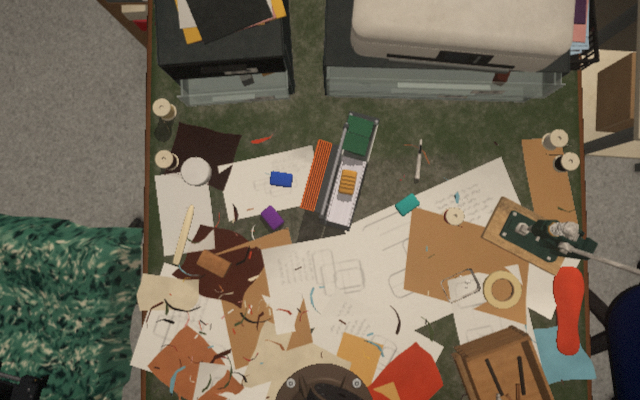

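View pics/side0.png

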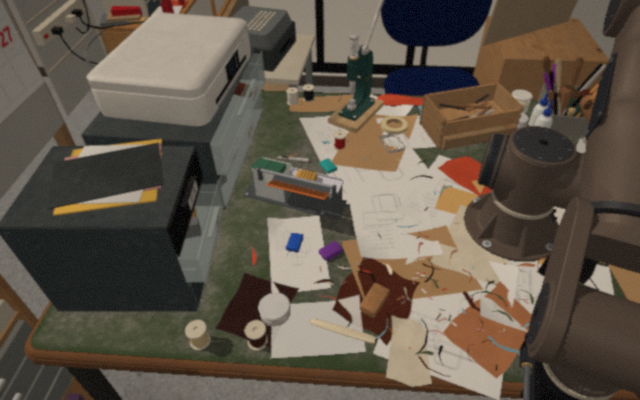

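The top picture shows four candidates: yellow at (347,182) on the lane, blue at (281,179), purple at (272,217) and turquoise at (407,204). The yellow one fits, since it has dark scored lines and lies on the lane. I'll fit the hopper pose and confirm the block in a crop.

```bash
cat > fit.py <<'E'
from h import *
from scipy.optimize import least_squares
P={'hopper':(0,0,0),'bin':(33,0,6),'bar_mid':(-73,73,115),'mouth':(0,0,85),'rod':(-73,38,115)}
O=[]
for n in('side','top'):
    c=cam(n)
    for t,p in P.items():
        m=mark_of(n,t)
        if m: O.append((n,t,c,np.array(p,float),np.array(m[0]['uv'])))
def tw(q,p):
    a=q[2];return np.array([q[0]+p[0]*np.cos(a)-p[1]*np.sin(a),q[1]+p[0]*np.sin(a)+p[1]*np.cos(a),p[2]])
f=lambda q:np.concatenate([w2px(c,tw(q,p))-u for _,_,c,p,u in O])
r=least_squares(f,[560,-90,-.25],loss='soft_l1',x_scale=[10,10,.1])
q=r.x;print(q)
for o,e in zip(O,f(q).reshape(-1,2)):print(o[0],o[1],e.round(1))
c=[o[2] for o in O if o[0]=='top'][0]
im=c['color'][90:250,280:400,::-1]; S=5
im=cv2.resize(im,None,fx=S,fy=S,interpolation=cv2.INTER_CUBIC)[:,:]
def d(p,col):
    u=(w2px(c,tw(q,np.array(p,float)))-[280,90]+.5)*S; cv2.circle(im,tuple(int(x) for x in u),3,col,-1)
for p in[(-165,24,91),(-165,-24,91),(-10,24,91),(-10,-24,91)]:d(p,(255,0,255))
for p in[(-153,56,109),(7,56,109),(-153,89,121),(7,89,121)]:d(p,(255,255,0))
d((0,38,115),(0,0,255));d((0,-20,103),(0,0,255))
cv2.imwrite('pics/crop1.png',im[:600])
u0=mark_of('top','wax_block')
hsv=cv2.cvtColor(c['color'],cv2.COLOR_RGB2HSV)
m=cv2.inRange(hsv,(12,100,110),(32,255,255));m[:165]=0;m[200:]=0;m[:,:335]=0;m[:,362:]=0
ys,xs=np.nonzero(m);print(len(xs),xs.min(),xs.max(),ys.min(),ys.max())
R=cv2.minAreaRect(np.c_[xs,ys].astype(np.float32));print(R)
w=px2w(c,*R[0],z=103);a=q[2];dd=w[:2]-q[:2]
print('block w',w,'hopper',np.cos(a)*dd[0]+np.sin(a)*dd[1],-np.sin(a)*dd[0]+np.cos(a)*dd[1])
print('height check',px2w(c,*R[0]))
for x in (-153,7):print(px2w(c,*w2px(c,tw(q,np.array((x+ (8 if x<0 else -8),73,115.))))))
E
python3 fit.py
```

```text
[ 6.22882689e+02 -7.30148263e+01 -2.82858274e-01]
side hopper [-0.5 -0.9]
side bar_mid [-0.1  0.4]
side mouth [-4.6  0.5]
side rod [ 1.4 -1. ]
top hopper [-1.8 -3.4]
top bin [1.1 0.2]
top bar_mid [-0.  -0.1]
top mouth [2.1 0.8]
top rod [-2.7  1. ]
349 339 356 170 194
((347.34527587890625, 181.6584930419922), (14.804512023925781, 23.896080017089844), 10.619654655456543)
block w [552.65715864 -56.55627667 103.        ] hopper -72.02848659341652 -3.795535778266304
height check [552.60715233 -56.53940917 103.5442747 ]
[504.05724187  37.59232619 114.24473531]
[641.76459988  -2.68552403 118.11213813]
```

View pics/crop1.png

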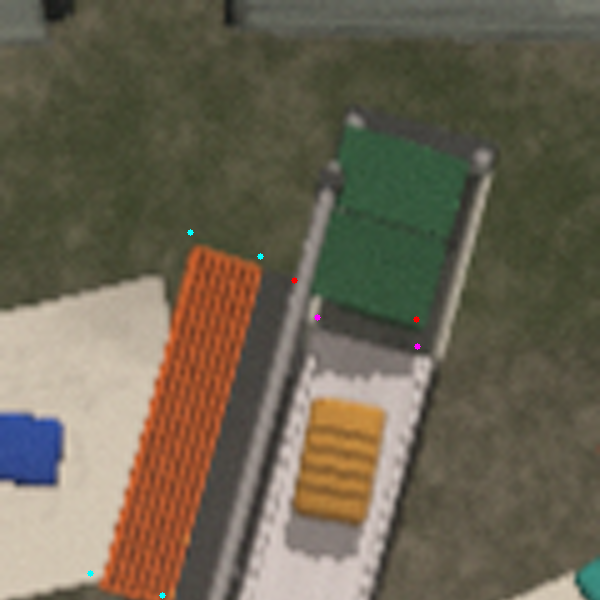

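The crop shows the yellow scored block on the lane at about (348,182), which confirms it. The fitted points for the bar's far corners sit about 3 px too far up. I'll refine the pose from the orange bar's outline, checking with the depth map.

```bash
cat > fit2.py <<'E'
from h import *
c=cam('top');hsv=cv2.cvtColor(c['color'],cv2.COLOR_RGB2HSV)
def pts(m):
    ys,xs=np.nonzero(m);return np.array([px2w(c,x,y) for x,y in zip(xs,ys)])
def mask(lo,hi,box):
    m=cv2.inRange(hsv,lo,hi);k=np.zeros_like(m);k[box[1]:box[3],box[0]:box[2]]=1
    m=m*k;n,l,s,_=cv2.connectedComponentsWithStats(m);return l==1+np.argmax(s[1:,4])
mb=mask((3,130,90),(13,255,255),(295,130,336,215))
p=pts(mb);p=p[abs(p[:,2]-115)<15]
print('bar z',np.percentile(p[:,2],[5,50,95]))
R=cv2.minAreaRect(p[:,:2].astype(np.float32));print('bar rect',R)
bx=cv2.boxPoints(R);e=max((bx[1]-bx[0],bx[2]-bx[1]),key=np.linalg.norm);e=e*np.sign(e[0]);yaw=np.arctan2(e[1],e[0])
u,s,vt=np.linalg.svd(p[:,:2]-p[:,:2].mean(0),full_matrices=False);print('yaw',yaw,np.arctan(vt[0,1]/vt[0,0]))
mg=mask((60,60,30),(90,255,255),(335,105,380,160))
g=pts(mg);G=cv2.minAreaRect(g[:,:2].astype(np.float32));print('roof',G,np.percentile(g[:,2],[5,50,95]))
yaw=np.arctan(vt[0,1]/vt[0,0])
a=yaw;ex=np.array([np.cos(a),np.sin(a)]);ey=np.array([-np.sin(a),np.cos(a)])
o=np.array(R[0])+73*ex-73*ey;print('origin from bar',o)
q=(g[:,:2]-o);print('roof x range',np.percentile(q@ex,[1,99]),'y',np.percentile(q@ey,[1,99]))
m=mask((12,100,110),(32,255,255),(335,165,362,200))
k=pts(m);B=cv2.minAreaRect(k[:,:2].astype(np.float32));d=np.array(B[0])-o;print('block',B,d@ex,d@ey,np.median(k[:,2]))
# lane lateral profile: rails from depth at x=-130
for x in(-140,-30):
  print(x,[(y,round(float(px2w(c,*w2px(c,np.r_[o+x*ex+y*ey,88]))[2]))) for y in range(-40,44,4)])
E
python3 fit2.py
```

```text
bar z [108.22306252 114.75078316 121.1496333 ]
bar rect ((568.6575927734375, 13.889816284179688), (33.17144012451172, 160.57481384277344), 74.79150390625)
yaw -0.26543832 -0.26604571767627194
roof ((572.3302612304688, -53.898765563964844), (58.254295349121094, 260.82269287109375), 74.31935119628906) [102.7872479  109.84182781 116.0426075 ]
origin from bar [619.8962746  -75.73494304]
roof x range [-0.75019232 77.16745152] y [-20.64975682  34.35159892]
block ((553.4567260742188, -56.71759796142578), (33.628074645996094, 53.07285690307617), 79.2019271850586) -69.10208709853119 0.8801028157242116 102.15947499383151
-140 [(-40, 2), (-36, 2), (-32, 1), (-28, 92), (-24, 92), (-20, 85), (-16, 83), (-12, 85), (-8, 81), (-4, 82), (0, 82), (4, 84), (8, 85), (12, 89), (16, 85), (20, 81), (24, 94), (28, 84), (32, 8), (36, 124), (40, 119)]
-30 [(-40, 1), (-36, 0), (-32, 3), (-28, 83), (-24, 86), (-20, 84), (-16, 81), (-12, 83), (-8, 84), (-4, 83), (0, 84), (4, 82), (8, 85), (12, 87), (16, 85), (20, 85), (24, 84), (28, 81), (32, 8), (36, 119), (40, 116)]
```

```bash
cat > go.py <<'E'
from h import *
import sys
from scipy.spatial.transform import Rotation as Ro
o=np.array([619.9,-75.7]);a=-.266
R2=np.array([[np.cos(a),-np.sin(a)],[np.sin(a),np.cos(a)]])
s=state();R=Ro.from_euler('xyz',s['tcp_rot']).as_matrix();p=s['eef_pos']
print('t',s['t'],'hopper',(R2.T@(p[:2]-o)).round(1),'z',p[2].round(1),'rot',s['tcp_rot'].round(4),'F',s['ft_force'].round(1),'open',round(s['opening'],3))
def H(x,y,z): return np.r_[o+R2@[x,y],z]
def show(w): print(np.round(w,1),'slide',np.round(R.T@(w-p)/1000,4))
E
python3 - <<'E'
from go import *
show(np.array([450,350,214.])); show(H(-118,34,214)); show(H(-118,34,150));
E
```

```text
t 1.6 hopper [-626.3  535.1] z 214.7 rot [ 3.1415 -0.      2.8888] F [-0.7  0.4  0.1] open 1.001
[450. 350. 214.] slide [-0.3482 -0.1736  0.0007]
[515.  -11.9 214. ] slide [-0.5016 -0.5077  0.0006]
[515.  -11.9 150. ] slide [-0.5016 -0.5077  0.0646]
```

>>> step_arm --increments '[{"slide":[-0.05,-0.025,0],"roll":0.013},{"slide":[-0.1,-0.05,0],"roll":0.013},{"slide":[-0.15,-0.075,0],"roll":0.013},{"slide":[-0.2,-0.1,0],"roll":0.013},{"slide":[-0.25,-0.125,0],"roll":0.013}]' --fingers 0.58

```text
t: 2.22
eef_pos: [368.3, 420.3, 214.8]
tcp_rot: [3.141, 0.0, 2.876]
ft_force: [0.6, 2.1, -0.4]
opening: 0.594
grip_force: 0.0
```

>>> step_arm --increments '[{"slide":[-0.045,-0.03,0],"roll":0},{"slide":[-0.09,-0.065,0],"roll":0},{"slide":[-0.12,-0.11,0],"roll":0},{"slide":[-0.15,-0.155,0],"roll":0},{"slide":[-0.175,-0.205,0],"roll":0}]'

```text
t: 2.85
eef_pos: [482.7, 176.2, 214.7]
tcp_rot: [3.141, 0.001, 2.876]
ft_force: [0.7, 0.1, -0.1]
opening: 0.582
grip_force: 0.0
```

Run:
```python
from go import *
show(H(-118,34,150));
```

```text
t 2.85 hopper [-198.6  206.9] z 214.7 rot [3.1413e+00 6.0000e-04 2.8759e+00] F [ 0.7  0.1 -0.1] open 0.582
[515.  -11.9 150. ] slide [-0.0805 -0.173   0.0647]
```

>>> step_arm --increments '[{"slide":[-0.025,-0.05,0]},{"slide":[-0.05,-0.1,0.01]},{"slide":[-0.07,-0.15,0.03]},{"slide":[-0.08,-0.173,0.055]},{"slide":[-0.08,-0.173,0.065]}]'

```text
invalid input at $.increments[0]: expected keys slide, roll
```

Run:
```python
from go import *
c=cam('top');im=cv2.resize(c['color'][120:240,260:400,::-1],None,fx=4,fy=4,interpolation=cv2.INTER_CUBIC)
c=cam('side');im2=cv2.resize(c['color'][120:240,240:380,::-1],None,fx=4,fy=4,interpolation=cv2.INTER_CUBIC)
cv2.imwrite('pics/pre.png',cv2.resize(np.hstack([im,im2]),None,fx=.7,fy=.7) if 0 else cv2.resize(im2,None,fx=1.2,fy=1.2))
show(H(-118,34,95));
```

```text
t 2.85 hopper [-198.6  206.9] z 214.7 rot [3.1413e+00 6.0000e-04 2.8759e+00] F [ 0.7  0.1 -0.1] open 0.582
[515.  -11.9  95. ] slide [-0.0805 -0.173   0.1197]
```

View pics/pre.png

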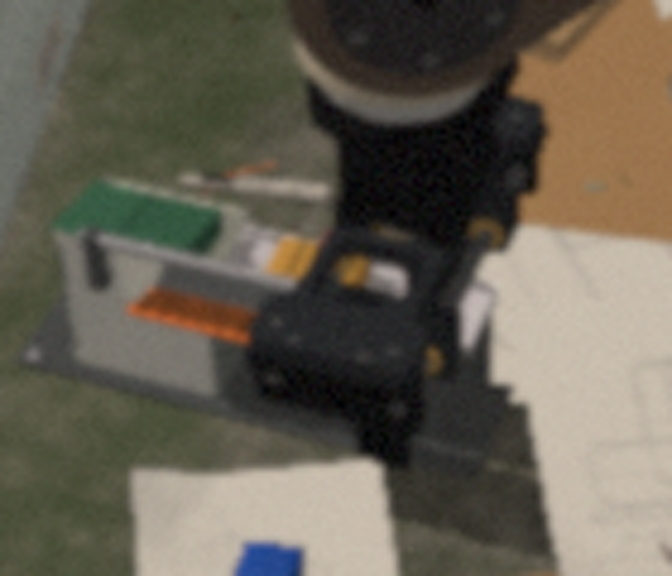

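The move was refused because the rows had no "roll". The picture shows the arm still short of the hopper, with the block untouched at about crop (290,255). I'll send the move again.

>>> step_arm --increments '[{"slide":[-0.025,-0.05,0],"roll":0},{"slide":[-0.05,-0.1,0.01],"roll":0},{"slide":[-0.07,-0.15,0.03],"roll":0},{"slide":[-0.08,-0.173,0.055],"roll":0},{"slide":[-0.08,-0.173,0.065],"roll":0}]'

```text
t: 3.58
eef_pos: [513.7, -10.9, 148.5]
tcp_rot: [-3.142, -0.001, 2.874]
ft_force: [0.1, -0.6, -1.0]
opening: 0.578
grip_force: 0.0
```

Run:
```python
from go import *
c=cam('top');im=c['color'][130:240,270:400,::-1]
c2=cam('side');im2=c2['color'][130:240,240:370,::-1]
cv2.imwrite('pics/pre2.png',cv2.resize(np.vstack([im,im2]),None,fx=2.7,fy=2.7,interpolation=cv2.INTER_CUBIC))
show(H(-118,34,95));
```

```text
t 3.575 hopper [-119.5   34.7] z 148.5 rot [-3.1416e+00 -1.4000e-03  2.8735e+00] F [ 0.1 -0.6 -1. ] open 0.578
[515.  -11.9  95. ] slide [-0.0016 -0.0007  0.0535]
```

View pics/pre2.png

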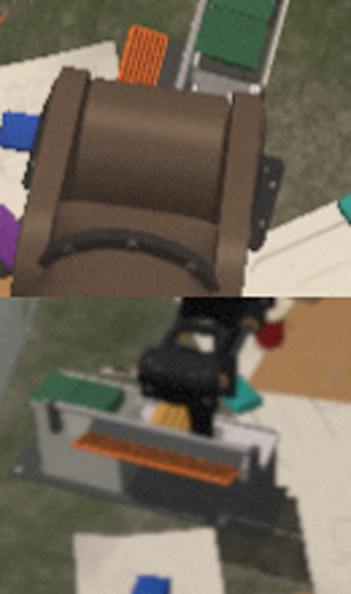

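The top view is blocked by the arm. The side view shows the finger just behind the block (crop 205,420), above the lane and rod, as planned. I'll go down gently.

>>> step_arm --increments '[{"slide":[-0.001,0,0.012],"roll":0},{"slide":[-0.001,0,0.022],"roll":0},{"slide":[-0.001,0,0.03],"roll":0},{"slide":[-0.001,0,0.034],"roll":0},{"slide":[-0.001,0,0.038],"roll":0}]'

```text
t: 4.3
eef_pos: [514.9, -10.3, 111.5]
tcp_rot: [3.141, 0.0, 2.876]
ft_force: [-1.5, -0.8, 2.2]
opening: 0.58
grip_force: 1.2
```

>>> step_arm --increments '[{"slide":[0,0,0.004],"roll":0},{"slide":[0,0,0.008],"roll":0},{"slide":[0,0,0.012],"roll":0},{"slide":[0,0,0.015],"roll":0},{"slide":[0,0,0.015],"roll":0}]'

```text
t: 4.92
eef_pos: [515.2, -10.7, 96.9]
tcp_rot: [3.141, 0.001, 2.875]
ft_force: [-1.5, -2.3, 7.0]
opening: 0.579
grip_force: 3.2
```

Run:
```python
from go import *
show(H(-118,34,95)); 
c2=cam('side');im2=c2['color'][140:230,240:360,::-1]
cv2.imwrite('pics/open.png',cv2.resize(im2,None,fx=6,fy=6,interpolation=cv2.INTER_CUBIC))
```

```text
t 4.925 hopper [-118.1   35.2] z 96.9 rot [3.1415e+00 1.1000e-03 2.8755e+00] F [-1.5 -2.3  7. ] open 0.579
[515.  -11.9  95. ] slide [-0.0001 -0.0012  0.0019]
```

View pics/open.png

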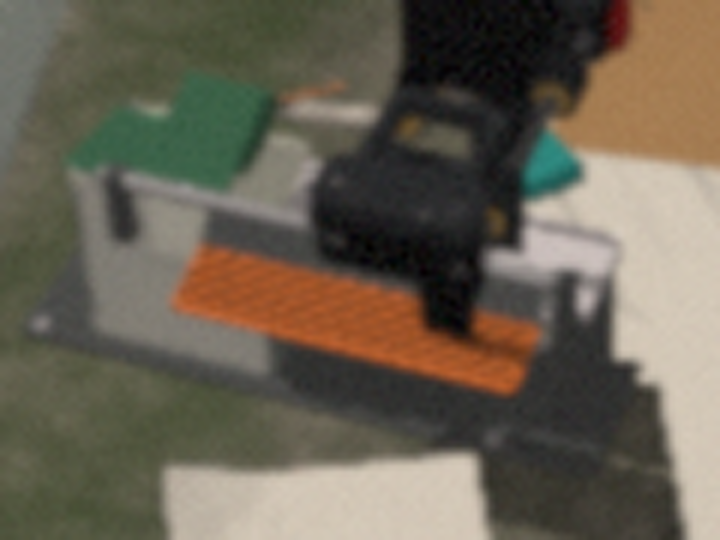

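The flap is open, with its roof raised at (220,120), and the finger is on the bar at (450,320). Next I'll lower 2 mm and push.

>>> step_arm --increments '[{"slide":[0,-0.001,0.002],"roll":0},{"slide":[-0.006,-0.001,0.002],"roll":0},{"slide":[-0.012,-0.001,0.002],"roll":0},{"slide":[-0.018,-0.001,0.002],"roll":0},{"slide":[-0.024,-0.001,0.002],"roll":0}]'

```text
t: 5.6
eef_pos: [537.2, -17.2, 94.6]
tcp_rot: [3.141, -0.002, 2.876]
ft_force: [-3.6, 2.9, 5.5]
opening: 0.582
grip_force: 2.9
```

>>> step_arm --increments '[{"slide":[-0.006,0,0],"roll":0},{"slide":[-0.012,0,0],"roll":0},{"slide":[-0.018,0,0],"roll":0},{"slide":[-0.024,0,0],"roll":0},{"slide":[-0.03,0,0],"roll":0}]'

```text
t: 6.22
eef_pos: [566.1, -25.0, 94.6]
tcp_rot: [3.141, -0.002, 2.876]
ft_force: [-4.0, 2.9, 5.7]
opening: 0.583
grip_force: 2.9
```

Run:
```python
from go import *
show(H(-12,34,95)); 
c2=cam('side');im2=c2['color'][140:230,240:360,::-1]
cv2.imwrite('pics/mid.png',cv2.resize(im2,None,fx=6,fy=6,interpolation=cv2.INTER_CUBIC))
```

```text
t 6.225 hopper [-65.2  34.7] z 94.6 rot [ 3.1411e+00 -1.6000e-03  2.8757e+00] F [-4.   2.9  5.7] open 0.583
[617.3 -39.7  95. ] slide [-0.0532 -0.0007 -0.0005]
```

View pics/mid.png

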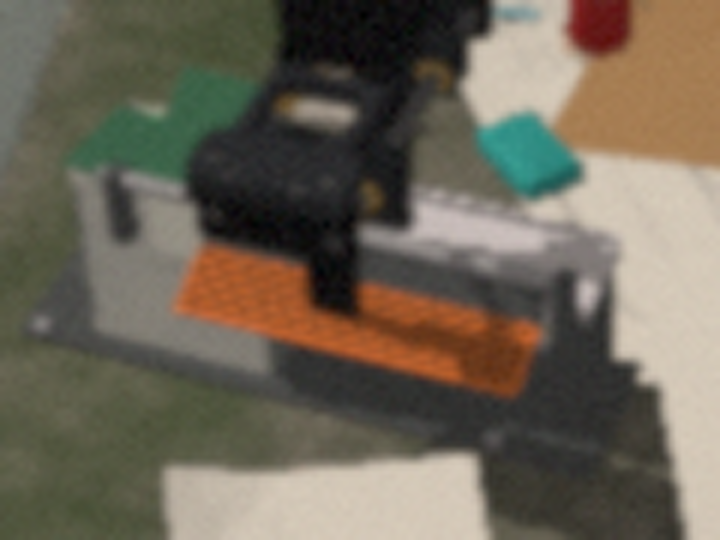

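The lane behind the finger is empty, so the block is moving ahead of it, and the forces are small. I'll continue to x of about -14.

>>> step_arm --increments '[{"slide":[-0.006,0,0],"roll":0},{"slide":[-0.012,0,0],"roll":0},{"slide":[-0.018,0,0],"roll":0},{"slide":[-0.024,0,0],"roll":0},{"slide":[-0.03,0,0],"roll":0}]'

```text
t: 6.9
eef_pos: [595.2, -32.9, 94.7]
tcp_rot: [3.141, -0.001, 2.876]
ft_force: [-3.9, 1.8, 6.1]
opening: 0.577
grip_force: 2.7
```

>>> step_arm --increments '[{"slide":[-0.006,0,0],"roll":0},{"slide":[-0.012,0,0],"roll":0},{"slide":[-0.018,0,0],"roll":0},{"slide":[-0.02,0,0],"roll":0},{"slide":[-0.02,0,0],"roll":0}]'

```text
t: 7.52
eef_pos: [614.8, -38.3, 94.7]
tcp_rot: [3.141, -0.0, 2.876]
ft_force: [-2.4, 0.9, 4.3]
opening: 0.579
grip_force: 2.5
```

Run:
```python
from go import *
show(H(-12,34,95)); 
c2=cam('side');im2=c2['color'][140:230,240:360,::-1]
cv2.imwrite('pics/end.png',cv2.resize(im2,None,fx=6,fy=6,interpolation=cv2.INTER_CUBIC))
```

```text
t 7.525 hopper [-14.7  34.8] z 94.7 rot [ 3.1410e+00 -3.0000e-04  2.8757e+00] F [-2.4  0.9  4.3] open 0.579
[617.3 -39.7  95. ] slide [-0.0027 -0.0008 -0.0003]
```

View pics/end.png

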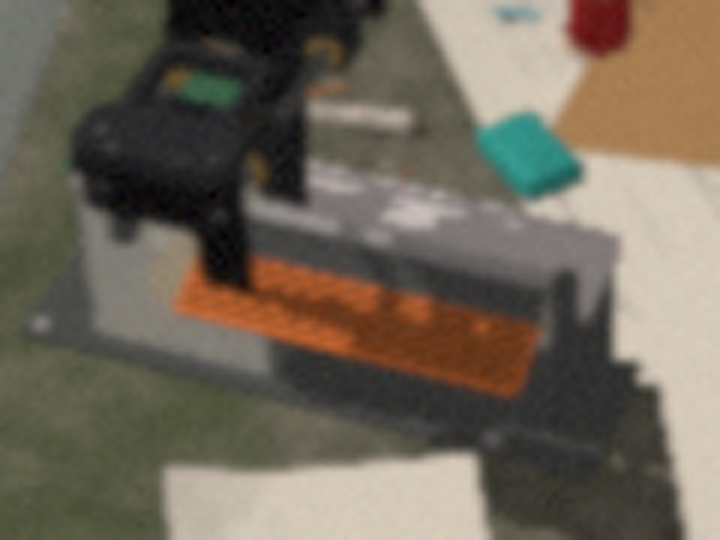

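A yellowish patch behind the clear wall at (165,270) suggests the block is in the bin. I'll back off along the bar, then rise.

>>> step_arm --increments '[{"slide":[0.012,0,0],"roll":0},{"slide":[0.026,0,0],"roll":0},{"slide":[0.04,0,0],"roll":0},{"slide":[0.04,0,-0.007],"roll":0},{"slide":[0.04,0,-0.014],"roll":0}]'

```text
t: 8.2
eef_pos: [575.8, -28.0, 109.0]
tcp_rot: [-3.141, -0.001, 2.876]
ft_force: [-1.2, 1.3, 1.6]
opening: 0.577
grip_force: 0.9
```

>>> step_arm --increments '[{"slide":[0,0,-0.008],"roll":0},{"slide":[0,0,-0.03],"roll":0},{"slide":[0.0,0,-0.07],"roll":0},{"slide":[0.05,0,-0.1],"roll":0},{"slide":[0.1,0.03,-0.1],"roll":0}]'

```text
t: 8.82
eef_pos: [487.2, 26.4, 210.4]
tcp_rot: [3.141, 0.003, 2.873]
ft_force: [0.4, 0.8, 0.1]
opening: 0.581
grip_force: 0.0
```

>>> step_arm --increments '[{"slide":[0.01,0.05,0],"roll":0},{"slide":[0.02,0.1,0],"roll":0},{"slide":[0.03,0.15,0],"roll":0},{"slide":[0.04,0.2,0],"roll":0},{"slide":[0.04,0.25,0],"roll":0}]'

```text
t: 9.45
eef_pos: [514.5, 280.3, 208.9]
tcp_rot: [-3.141, -0.0, 2.876]
ft_force: [0.7, -1.9, 0.3]
opening: 0.579
grip_force: 0.0
```

Run:
```python
from go import *
c=cam('top');im=c['color'][100:240,280:400,::-1]
c2=cam('side');im2=cv2.resize(c2['color'][140:230,240:360,::-1],(120,90))
cv2.imwrite('pics/fin.png',cv2.resize(np.vstack([im[:100],im2]),None,fx=3.1,fy=3.1,interpolation=cv2.INTER_CUBIC))
for t in('wax_block',):print([(np.round(x['uv']),round(x['confidence'],2)) for n in('side','top') for x in mark_of(n,t)])
m=c['z_map']
p=px2w(c,*w2px(c,H(-73,73,115)));print('bar mid z',p)
print('roof',[px2w(c,*w2px(c,H(x,y,108)))[2].round(0) for x,y in((15,-10),(15,20),(60,-10),(60,20))])
```

```text
t 9.45 hopper [-195.2  315.8] z 208.9 rot [-3.1410e+00 -1.0000e-04  2.8763e+00] F [ 0.7 -1.9  0.3] open 0.579
[(array([330., 255.]), 0.76), (array([270., 219.]), 0.73), (array([408., 207.]), 0.65), (array([281., 179.]), 0.58), (array([362., 145.]), 0.52)]
bar mid z [568.54749671  13.89143524 116.02744406]
roof [np.float64(110.0), np.float64(112.0), np.float64(108.0), np.float64(117.0)]
```

View pics/fin.png

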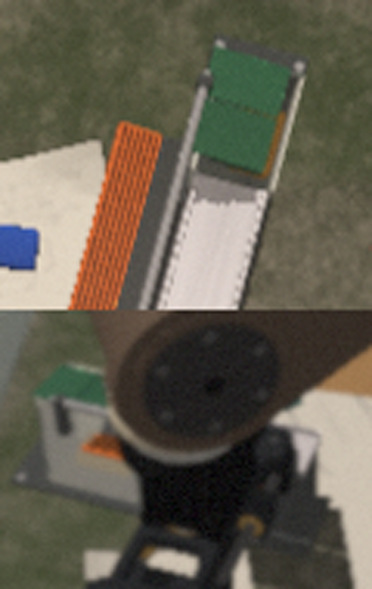

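The lane is empty and the flap is closed. A yellow strip shows beside the roof at crop (277,145), so I'll check its depth before handing in.

Run:
```python
from go import *
c=cam('top');hsv=cv2.cvtColor(c['color'],cv2.COLOR_RGB2HSV)
m=cv2.inRange(hsv,(10,110,50),(32,255,255));m[:130]=0;m[165:]=0;m[:,:355]=0;m[:,385:]=0
ys,xs=np.nonzero(m)
for x,y in list(zip(xs,ys))[::3]:
    w=px2w(c,x,y);print(x,y,(R2.T@(w[:2]-o)).round(0),w[2].round(0))
```

```text
t 9.65 hopper [-195.   314.5] z 208.2 rot [-3.1406e+00 -8.0000e-04  2.8773e+00] F [-0.5 -0.2 -0.1] open 0.579
370 136 [ 60. -24.] 23.0
371 137 [ 58. -27.] 24.0
371 138 [ 57. -28.] 20.0
371 139 [ 54. -28.] 21.0
371 140 [ 51. -29.] 25.0
369 142 [ 45. -26.] 22.0
369 143 [ 42. -26.] 25.0
369 144 [ 41. -27.] 20.0
368 146 [ 35. -26.] 22.0
368 147 [ 33. -26.] 21.0
368 148 [ 30. -27.] 25.0
367 150 [ 25. -26.] 24.0
367 151 [ 23. -26.] 23.0
366 153 [ 17. -25.] 24.0
366 154 [ 15. -26.] 21.0
366 155 [ 13. -27.] 21.0
364 156 [ 10. -23.] 16.0
364 157 [  9. -24.] 7.0
```

The block lies flat on the bin floor: its top is at about z 23, and it spans about x 10 to 60.

```bash
python3 -c "
from h import *
print(env.job_done())"
```

```text
the job is handed in; nothing more can be done
None
```

The wax block lies flat in the hopper's bin, the flap is closed and the arm is clear of everything; I handed the job in at about 9.7 s on the robot's clock, and the hand-in returned no verdict.

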